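# Stow a battery in a tool case with a locking lid stay

### The job

Raise the lid of the blue tool case by its bar until the folding stay locks, and let go so the stay holds it; then put the 9 V battery inside the case. Break the stay's joint by its red peg while the lid is up, and shut the lid gently by hand, without letting it drop, straining the stay or disturbing the other things.

Things in the scene. Friction and masses are not known exactly. Their poses are not given: they have to be found in the camera images.
- case: blue steel tool case, fixed: 170 mm deep (its x), 200 wide (y), 80 high, walls 5, floor and mat 7 mm. Origin: centre of its underside; +x points to the hinge at the back, +y to the left (the stay's side). A tape roll (x +45, y +60 mm, 55 wide) and a thin blue tool (along y -83 mm) are fixed inside; the floor from x -75 to +10, y -70 to +90 mm is free.
- lid (a joint): angle of the lid about its hinge, 0 shut, grows as it rises (rad). 170 x 200 x 8 mm, about 0.5 kg; let go, it stays by itself above about 1.2 rad but slams from below about 0.8 (sinking faster than 1.5 rad/s is a slam, as from 40 mm at the edge). The stay goes straight at a lid angle between about 1.25 and 1.5 rad that differs each time and is not measured: feel for it.
- lid_hinge (a point): point on the hinge axis at the middle of the lid's width, case x +85 mm, 80.5 mm above the bench; the axis runs along the case's y. The lid's free end swings up from the robot's side.
- lid_bar (a point): centre of the steel bar at the lid's front: round, 11 mm thick, 100 long along case y, 45 mm ahead of the lid's edge on arms at 42 mm either side. 215 mm from the hinge axis, 85 above the bench when shut. Pinched from above across it, it turns between the fingers. Raising takes 1 to 3 N; the straight stay then resists by about 0.7 N per mm, and 10 N over the free pull overstrains it.
- stay_elbow (a joint): the folding stay's middle  about 0 folded (lid shut), 2.51 rad straight, 2.71 locked on its stop. Two 90 mm links on the case's left, 106 to 112 mm from its middle plane. A spring carries it past straight into lock when the lid has been raised until straight and is then eased a little. Pushed back below 2.1 it stays broken; above, it may spring back. It folds on as the lid sinks.
- red_peg: red push peg on the stay's middle joint, round, 10 mm thick, free length 46 mm along case y; origin mid peg, 140 mm left of the case's middle plane. With the lid locked up it is some 105 mm above the bench, 15 to 25 mm behind the case's middle. To break the joint push it away from the robot (case +x) and about 33 degrees down: 5 to 12 N, about 30 mm. Never over 25 N.
- stay_buffer (a joint): give of the rubber buffer at the stay's foot, along the stay (m): 0 unloaded, + pulled, - pressed, 8 N per mm; more than 4.5 mm either way overstrains the stay. It is pulled when the lid is lifted past the straight stay, pressed when the lid is forced down on the locked stay.
- battery: 9 V block battery, black with an orange band, 17 (x) x 26 (y) x 49 (z) mm, 45 g, standing on the bench. Origin: centre of its underside.
- flux: round yellow and white tin, 57 mm wide, 21 high; origin under its centre. Leave alone.
- cleaner: black ball with brass wool, 65 mm wide, 55 high; origin under its centre. Leave alone.
- carton: white parts carton, 85 x 64 x 38 mm; origin under its centre. Leave alone.

How it is judged:
On the way, in this order (a step that is already met when the one before it is completed fails the run):
1. the lid has been raised, the stay is locked and holds it, the hand is off (value of joint stay_elbow above 2.62 rad and value of joint lid above 1.15 rad and contact force between the fingers and anything else below 0.5 N), for 0.3 s.
2. the battery lies or stands inside the case, let go, with the lid still held by the locked stay (x of battery in the frame of case between -0.078 and 0.078 m and y of battery in the frame of case between -0.093 and 0.093 m and z of battery in the frame of case below 0.05 m and value of joint stay_elbow above 2.62 rad and contact force between the fingers and anything else below 0.5 N and linear speed of battery below 0.05 m/s), for 0.2 s.
3. the stay's joint is broken by pushing it while the lid is still up (value of joint stay_elbow below 2.2 rad and value of joint lid above 0.9 rad), for 0.1 s.
At the end, for the whole second after the job is handed in: The lid is fully shut (within 0.03 rad), the battery is at rest inside the case, and the robot touches nothing (x of battery in the frame of case between -0.078 and 0.078 m and y of battery in the frame of case between -0.093 and 0.093 m and z of battery in the frame of case below 0.05 m and value of joint lid below 0.03 rad and linear speed of battery below 0.02 m/s and contact force between the fingers and anything else below 0.5 N).
It fails at once if the lid drops or is slammed (sinks faster than 1.5 rad/s) (velocity of joint lid below -1.5 rad/s).
It fails at once if the stay is overstrained (its buffer gives more than 4.5 mm either way) (value of joint stay_buffer above 0.0045 m or value of joint stay_buffer below -0.0045 m).
It fails at once if the stay's peg is pushed with more than 25 N (contact force between the fingers and red_peg above 25 N).
It fails at once if the tin, the wire-wool ball or the carton is moved by more than 30 mm (distance of any of flux, cleaner, carton from where it was at the start of the episode above 0.03 m).
It also fails if it takes over 72 s, if anything falls off the work surface, if the arm or the gripper's body presses on something with over 40 N, if the wrist force passes 120 N, or if a joint passes its speed limit or range.

### The arm

A 6-joint arm with a two-finger parallel gripper is mounted at the origin on a cart in front of the work surface, level with it; the furniture and walls round the work are solid. World frame = base frame: x ahead of the robot, y to its left, z up, the work surface at z = 0. Lengths are in m, angles in rad, forces in N, time in s.
With the tool pointing down it reaches from about 0.275 to 1 m from the base axis. Payload 8.4 kg.
Tool frame: the origin (TCP) lies on the centre line of the jaws, within the pads' length; the fingertips stand 17 mm ahead of it and the grasp point (between the pads) lies 2 mm behind it (bot.tcp_to_tips is the z of the fingertips in the tool frame, in m); z points along the fingers, y is the line along which they close (so a half turn about z gives the same grasp; the last joint's range is limited). The gripper opens to 85 mm and grips with 20 to 120 N. Pads are 22 mm wide; open, the fingers measure 114 mm over their backs; the gripper's body (76 mm by 85 mm) begins 54 mm behind the grasp point. The pads swing forward as they close: fully open they stand 13 mm farther back than shut.
Start: joints at [1.334, 0.353, 1.633, -0, 1.155, -0.002], TCP at [0.145, 0.608, 0.215] pointing down, gripper open.
Joint ranges: [-2.63, 2.63], [-0.92, 2.1], [0.06, 2.66], [-1.3, 4.44], [0, 2.69], [-3.02, 3.02]. Speed limits (rad/s): [2.22, 2.22, 2.79, 3.14, 3.14, 3.14].

### API

Orientations are given as a unit quaternion [x, y, z, w].
In Python, from workcell import bot, hand, kinematics, get_obs, vision, hand_in gives the robot as it stands. The module is installed in compiled form; this text tells all that it offers. Calls block until the motion is done:
- bot.reach(position, orientation): joint-space move of the TCP to a pose.
- bot.servo_line(position, ori=None, velocity=0.15): straight line of the TCP; ori=None keeps the orientation; velocity is the mean speed in m/s.
- bot.goto_joints(angles): joint-space move.
- hand.move_gripper(opening, strength=None): finger opening in m; strength is the grip in N (None keeps the last); returns when the fingers have stopped.
- bot.dwell(seconds).
- kinematics.solve_ik(position, orientation): joint angles nearest the present ones, or None.
- get_obs(): the state.
- vision.read_camera(name): name is "side" or "top"; returns a dict with "frame" (384x512x3 uint8, red, green, blue), "intrinsics" (3x3 intrinsics, pixels), "view" (4x4, takes a point from world to camera coordinates). Camera axes: x right, y down, z forward; pixel columns grow to the right and rows downward; lengths in m; the calibration is good to about 2 mm. A picture is of the moment at which its call begins. There is no depth.
A pose or a line that the arm cannot do raises bot.IKError and nothing moves.
- hand_in(): hands the job in; it is judged then, once.
The state is a dict: "time_s": time; "joint_pos": joint angles; "joint_vel": joint speeds; "joint_efforts": joint torques, N m; "position": TCP position; "orientation": TCP orientation; "wrist_force": force on the tool from outside, world axes, zero at the start; "ft_torque": the same for the moment, N m; "gripper_width": finger opening in m; "grip_force": force on a finger pad.
Only numpy, scipy, OpenCV 4.12 (cv2) and the standard library are available. Lean on these libraries where they do the work, as an engineer would, in place of code of your own. Each camera call takes 0.05 s, during which the arm holds its last target. There are 200 camera calls.

## Working session

There is one attempt and no reset: what is moved stays moved. The work goes in short steps, each a Python script; the robot and the scene stay as the last script left them, time stands still between calls to the robot, and variables do not carry over. Pictures are saved under pics/ and viewed, at most 10 in all, crops included, and the job is handed in when it is done.

```bash
mkdir -p pics
python3 - <<'E'
from workcell import bot, hand, kinematics, get_obs, vision
import cv2,numpy as np
for n in("side","top"):
    d=vision.read_camera(n); cv2.imwrite(f"pics/{n}0.png",cv2.resize(d["frame"][:,:,::-1],(800,600),interpolation=cv2.INTER_CUBIC))
    print(n,d["intrinsics"].round(1).tolist(),d["view"].round(4).tolist())
o=get_obs();print(o)
E
```

```text
side [[473.0, 0.0, 256.2], [0.0, 473.0, 191.2], [0.0, 0.0, 1.0]] [[-0.9992, 0.0383, -0.0101, 0.6032], [0.0331, 0.6671, -0.7442, 0.0088], [-0.0218, -0.744, -0.6679, 1.1191], [0.0, 0.0, 0.0, 1.0]]
top [[447.5, 0.0, 263.9], [0.0, 447.5, 193.8], [0.0, 0.0, 1.0]] [[-0.014, -0.9998, -0.0142, 0.0218], [-0.9807, 0.0165, -0.1947, 0.6148], [0.1949, 0.0112, -0.9808, 1.0521], [0.0, 0.0, 0.0, 1.0]]
{'time_s': 0.1, 'joint_pos': array([ 1.33360009e+00,  3.53589298e-01,  1.63403968e+00,  7.18551192e-06,
        1.15520025e+00, -2.40992250e-03]), 'joint_vel': array([ 0.00142361, -0.00184683, -0.00240688,  0.00039901,  0.00013083,
        0.00097502]), 'joint_efforts': array([ 1.16337324e-03, -6.06353688e+01, -3.42817569e+01,  1.02341639e-04,
        3.81545542e-03, -3.15776401e-05]), 'position': array([0.14529812, 0.60742726, 0.21413886]), 'orientation': array([ 1.17125129e-01,  9.93116973e-01, -6.13461408e-04, -7.71579664e-05]), 'wrist_force': array([-1.00521875, -1.07360717, -0.30520145]), 'ft_torque': array([ 0.00942927,  0.01435821, -0.02615195]), 'grip_force': 0.0, 'gripper_width': 0.08524800510941367}
```

View pics/side0.png

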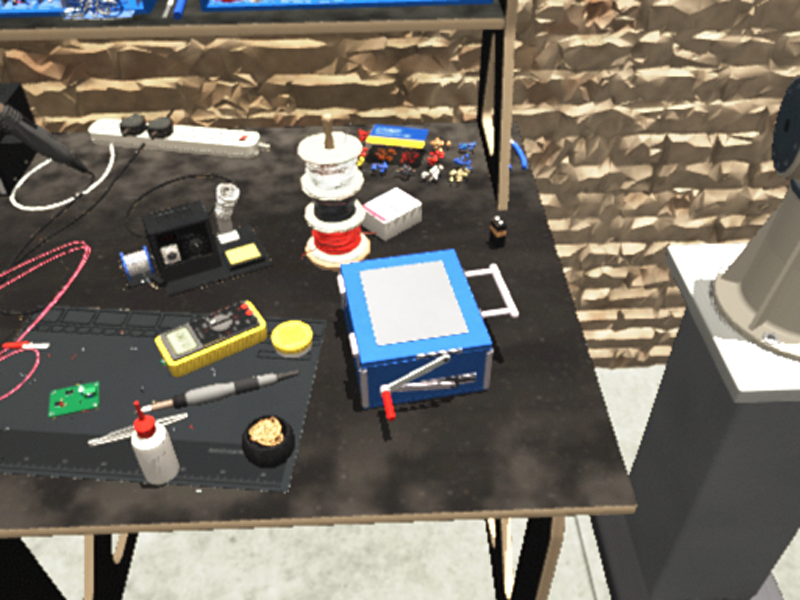

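View pics/top0.png

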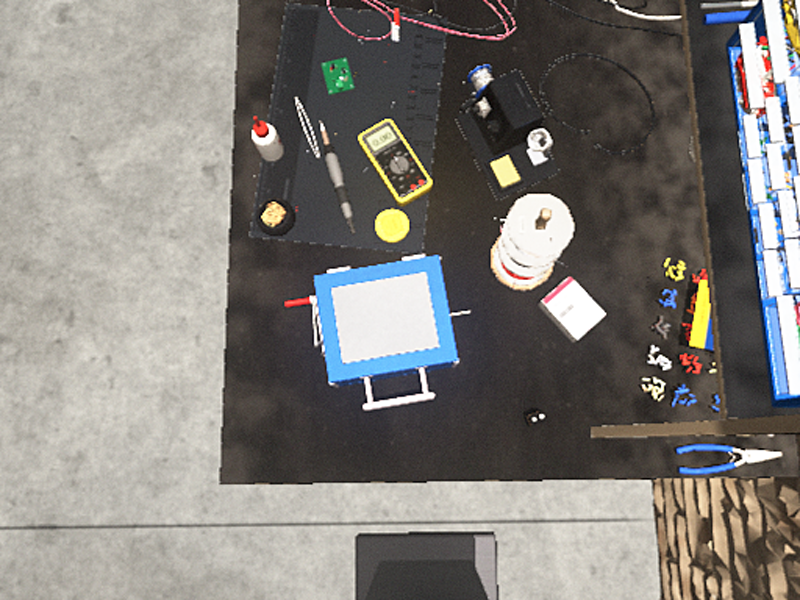

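Side view: the case's lid corners are at about (341,265), (459,251), (489,341) and (362,362), with the bar from (493,266) to (518,314). The battery is at (498,230) and the red peg at (388,403). Top view: lid corners are at (316,273), (440,256), (457,363) and (330,383), the bar runs from (366,406) to (433,397), and the battery is at (535,416).

```bash
cat > h.py <<'E'
import numpy as np
from workcell import bot, hand, kinematics, get_obs, vision, hand_in
def cams():
    return {n:vision.read_camera(n) for n in("side","top")}
def proj(d,p):
    q=d["view"]@np.append(p,1); q=d["intrinsics"]@q[:3]; return q[:2]/q[2]
E
python3 - <<'E'
from h import *
from scipy.optimize import least_squares
C=cams();s=1.5625
L={(85,100):((362,362),(316,273)),(85,-100):((341,265),(440,256)),(-85,-100):((459,251),(457,363)),(-85,100):((489,341),(330,383)),(-130,50):((518,314),(366,406)),(-130,-50):((493,266),(433,397))}
def f(v):
    r=[];c,n=np.cos(v[2]),np.sin(v[2])
    for (x,y),pp in L.items():
        z=.0885 if x>-100 else .088
        P=[v[0]+(c*x-n*y)/1e3,v[1]+(n*x+c*y)/1e3,z]
        for k,p in zip(("side","top"),pp): r+=list(proj(C[k],P)-np.array(p)/s)
    return np.array(r)
R=least_squares(f,[.5,.1,.1],loss="soft_l1");print(R.x,f(R.x).round(1).reshape(-1,4))
B=least_squares(lambda b:np.r_[proj(C["side"],[b[0],b[1],.0])-np.array((498,245))/s,proj(C["side"],[b[0],b[1],.049])-np.array((497,216))/s,proj(C["top"],[b[0],b[1],.049])-np.array((535,415))/s],[.4,-.1]);print(B.x,B.fun.round(1))
import cv2
a=C["side"]["frame"][120:175,290:350,::-1];b=C["top"]["frame"][240:295,310:370,::-1]
cv2.imwrite("pics/bat.png",cv2.resize(np.hstack([a,b]),None,fx=6,fy=6,interpolation=cv2.INTER_CUBIC))
E
```

```text
[0.58702156 0.05505517 0.13724402] [[-0.2 -1.9 -1.5  0.8]
 [ 1.2 -3.2 -0.1 -0.5]
 [-1.  -2.9  0.3 -0.7]
 [ 3.   0.1 -1.6 -0.7]
 [-1.1 -2.1 -1.2  0.3]
 [ 2.  -1.2 -2.1 -0.5]]
[ 0.4359133  -0.17603211] [-1.1 -1.6  1.   1.7  0.1  0.1]
```

View pics/bat.png

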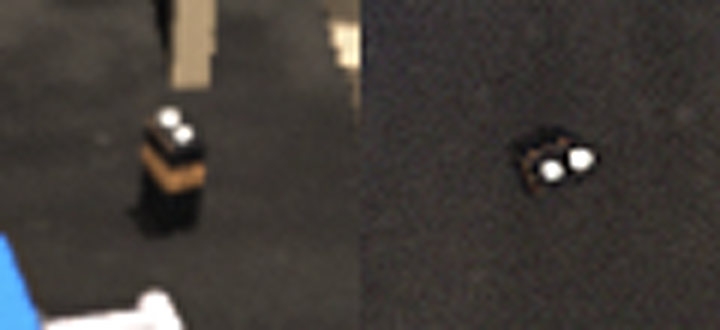

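The first crop shows the battery upright, with its terminals about 23° off axis. The case pose is good enough to grip the bar.

```bash
cat >> h.py <<'E'
CX=np.array([.587,.055]); YAW=.1372
ex=np.array([np.cos(YAW),np.sin(YAW)]); ey=np.array([-ex[1],ex[0]])
def W(x,y,z): return np.r_[CX+ex*x+ey*y,z]
def down(phi):
    a=(phi+np.pi/2)/2; return np.array([np.cos(a),np.sin(a),0,0])
def force(n=3):
    F=[]
    for _ in range(n): F.append(get_obs()["wrist_force"]); bot.dwell(.02)
    return np.mean(F,0)
def loc(F): return np.array([F[:2]@ex,F[:2]@ey,F[2]]).round(2)
E
python3 - <<'E'
from h import *
from scipy.optimize import least_squares
C=cams()
T=lambda b:np.r_[proj(C["side"],[b[0],b[1],.049])-(319.4,141),proj(C["top"],[b[0],b[1],.049])-(344.3,267.3)]
B=least_squares(T,[.43,-.17]);print("bat",B.x,B.fun.round(1))
q=down(YAW)
hand.move_gripper(.038,30)
bot.reach(W(-.130,0,.16),q)
f0=force(5)
bot.servo_line(W(-.130,0,.087),velocity=.12)
print("free",loc(f0),"down",loc(force()))
hand.move_gripper(0.0,30)
o=get_obs();print(o["time_s"],o["gripper_width"],o["position"],W(-.13,0,.087),loc(force(5)),o["grip_force"],o["joint_pos"].round(2))
E
```

```text
bat [ 0.43332128 -0.17834983] [ 0.5 -1.6 -0.8 -0.5]
free [ 0.    0.05 -0.12] down [0.01 0.12 0.55]
4.4917 -0.00016288195537453803 [0.45830311 0.03721285 0.08715954] [0.45822163 0.0372199  0.087     ] [ 0.03 -0.05  0.01] 0.0 [ 0.08  0.28  2.09  0.    0.77 -0.06]
```

Run:
```python
from h import *
import cv2
C=cams();p=W(-.13,0,.085);im=[]
for k in C:
    u=proj(C[k],p).astype(int);print(k,u);f=C[k]["frame"][max(u[1]-45,0):u[1]+45,u[0]-60:u[0]+60,::-1]
    im.append(cv2.resize(f,(480,360) if 0 else (390,292),interpolation=cv2.INTER_CUBIC))
cv2.imwrite("pics/grip.png",np.hstack(im))
```

```text
side [323 184]
top [254 256]
```

View pics/grip.png

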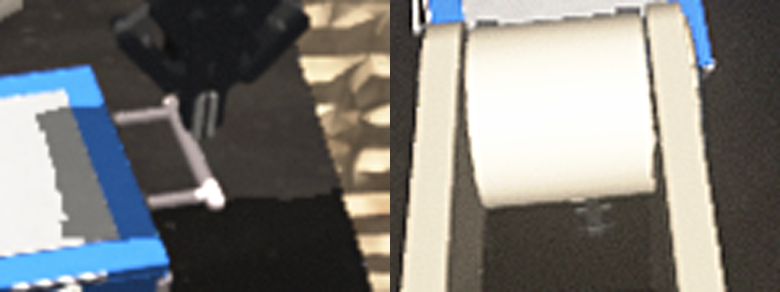

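Run:
```python
from h import *
import cv2
C={"side":vision.read_camera("side")};p=get_obs()["position"]
d=C["side"];print(bot.tcp_to_tips)
for dz in(.0,-.017,.02,.05):print(dz,proj(d,p+[0,0,dz]).round(1))
for y in(-.05,0,.05):
  for z in (.0795,.085,.0905):print(y,z,proj(d,W(-.13,y,z)).round(1))
f=d["frame"][130:220,270:390,::-1].astype(float); f=255*(f/255)**.6
cv2.imwrite("pics/grip2.png",cv2.resize(f.astype(np.uint8),(800,600),interpolation=cv2.INTER_CUBIC))
```

```text
0.017
0.0 [323.7 183.8]
-0.017 [323.  189.7]
0.02 [324.5 176.7]
0.05 [325.7 165.8]
-0.05 0.0795 [317.2 172. ]
-0.05 0.085 [317.4 170.1]
-0.05 0.0905 [317.6 168.2]
0 0.0795 [323.4 186.4]
0 0.085 [323.6 184.5]
0 0.0905 [323.8 182.6]
0.05 0.0795 [330.  201.9]
0.05 0.085 [330.3 199.9]
0.05 0.0905 [330.5 198. ]
```

View pics/grip2.png

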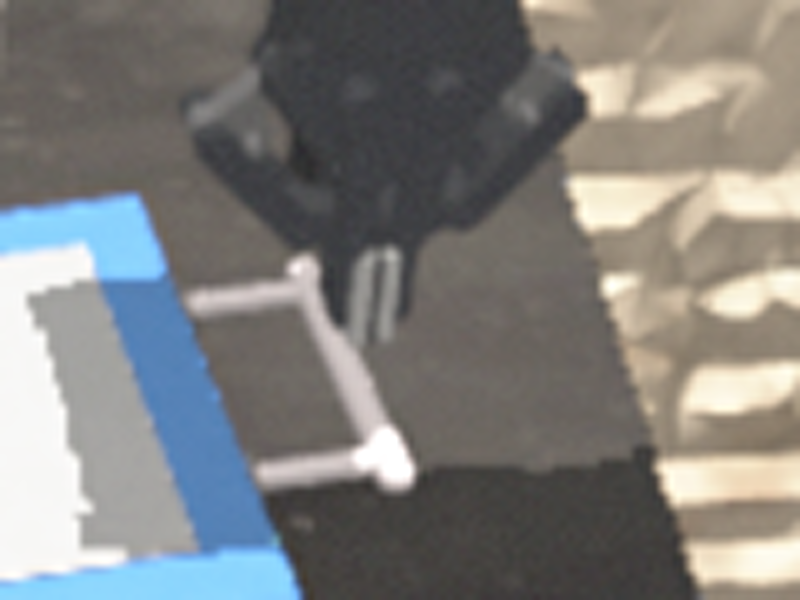

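The side view shows the closed fingertips at about (375,340) in the crop, beside or above the bar (centre about (345,365)) with no contact. They are higher than the calibration predicts, so I'll feel for the bar's top with the closed fingers.

Run:
```python
from h import *
f0=force(5)
z=.087
while z>.062:
    z-=.002; bot.servo_line(W(-.13,0,z),velocity=.05); F=loc(force(2)-f0)
    if abs(F).max()>2.0: break
print(z,F,get_obs()["position"],get_obs()["time_s"])
```

```text
0.07299999999999998 [-2.920e+00  1.000e-02  1.155e+01] [0.45862752 0.03725741 0.07369312] 6.7917
```

Run:
```python
from h import *
o=get_obs();print(o["orientation"].round(4),down(YAW).round(4))
bot.servo_line(W(-.13,0,.105),velocity=.12)
hand.move_gripper(.034,30)
f0=force(5); z=.09
bot.servo_line(W(-.13,0,z),velocity=.12)
while z>.056:
    z-=.003; bot.servo_line(W(-.13,0,z),velocity=.08); F=loc(force(2)-f0)
    if abs(F).max()>2.5: print("contact");break
print(z,F)
if abs(F).max()<=2.5:
    hand.move_gripper(0.0,30); o=get_obs(); print(o["gripper_width"],o["position"],loc(force(5)-f0),o["grip_force"])
print(get_obs()["time_s"])
```

```text
[6.570e-01 7.539e-01 3.000e-04 2.000e-04] [0.657  0.7539 0.     0.    ]
0.053999999999999965 [-0.2   0.17 -0.66]
0.009576248468051161 [0.46078779 0.03754065 0.0546411 ] [ 6.69  0.59 -2.77] 29.24149990081787
11.8083
```

```bash
cat >> h.py <<'E'
R=.215;T0=.021
def arc(th,G):  # TCP target at lid angle th, G = TCP at shut
    dx=R*(np.cos(T0)-np.cos(th+T0)); dz=R*(np.sin(th+T0)-np.sin(T0))
    return G+np.r_[ex*dx,dz]
def pull(th,F):
    t=np.r_[ex*np.sin(th+T0),np.cos(th+T0)]; r=np.r_[-ex*np.cos(th+T0),np.sin(th+T0)]
    return round(-F@t,2),round(-F@r,2)
def ang(G):
    p=get_obs()["position"]-G; return np.arctan2(p[2]+R*np.sin(T0),R*np.cos(T0)-p[:2]@ex)-T0
E
python3 - <<'E'
from h import *
G=np.r_[W(-.1275,0,0)[:2],.0546]
bot.servo_line(G,velocity=.05); print(loc(force()),get_obs()["position"])
for th in np.arange(.1,1.16,.105):
    bot.servo_line(arc(th,G),velocity=.12); print(round(th,2),round(ang(G),3),pull(th,force(1)),round(get_obs()["gripper_width"],4))
print(get_obs()["time_s"])
E
```

```text
[ 0.92 -0.02 -1.46] [0.46071584 0.03756693 0.05455384]
0.1 0.101 (np.float64(1.75), np.float64(0.1)) 0.0099
0.2 0.204 (np.float64(1.85), np.float64(1.62)) 0.0099
0.31 0.307 (np.float64(0.69), np.float64(-0.91)) 0.0098
0.42 0.413 (np.float64(1.16), np.float64(-3.32)) 0.0099
0.52 0.517 (np.float64(0.5), np.float64(-6.12)) 0.0097
0.62 0.621 (np.float64(0.85), np.float64(-10.79)) 0.0096
0.73 0.724 (np.float64(0.74), np.float64(-16.98)) 0.0096
0.84 0.829 (np.float64(1.44), np.float64(-24.03)) 0.0096
0.94 0.941 (np.float64(-0.98), np.float64(-24.95)) 0.0094
1.05 1.051 (np.float64(-0.88), np.float64(-20.69)) 0.0099
1.15 1.158 (np.float64(-0.76), np.float64(-15.3)) 0.0095
16.0333
```

Run:
```python
from h import *
import json
G=np.r_[W(-.1275,0,0)[:2],.0546]; th=1.15
r=np.r_[-ex*np.cos(th+T0),np.sin(th+T0)]
for i in range(6):
    p=pull(th,force(3)); print(p,(G-np.r_[W(-.1275,0,0)[:2],.0546]).round(4))
    if abs(p[1])<2: break
    G=G+r*np.clip(-p[1]*.00025,-.003,.003); bot.servo_line(arc(th,G),velocity=.03)
json.dump(list(G),open("G.json","w"))
base=[]
while th<1.56:
    th+=.01; bot.servo_line(arc(th,G),velocity=.04); p=pull(th,force(3)); a=ang(G)
    print(round(th,3),round(a,4),*p)
    if len(base)>3 and p[0]>np.median(base[:6])+3.5: break
    base.append(p[0])
print(get_obs()["time_s"])
```

```text
(np.float64(-0.02), np.float64(-15.03)) [0. 0. 0.]
(np.float64(-1.81), np.float64(7.6)) [-0.0012 -0.0002  0.0028]
(np.float64(-0.04), np.float64(-8.61)) [-0.0004 -0.0001  0.001 ]
(np.float64(-2.06), np.float64(9.68)) [-0.0013 -0.0002  0.003 ]
(np.float64(-0.56), np.float64(-10.53)) [-0.0003 -0.      0.0008]
(np.float64(-1.68), np.float64(11.53)) [-0.0013 -0.0002  0.0032]
1.16 1.1646 0.45 -12.6
1.17 1.1741 0.82 -13.01
1.18 1.1837 1.05 -12.79
1.19 1.1936 1.24 -12.58
1.2 1.2034 1.26 -13.0
1.21 1.2142 0.98 -10.65
1.22 1.2244 0.74 -9.83
1.23 1.2343 0.65 -10.38
1.24 1.2439 0.86 -10.52
1.25 1.2538 1.04 -8.34
1.26 1.2646 0.3 -8.41
1.27 1.2745 0.4 -8.5
1.28 1.2843 0.76 -7.98
1.29 1.2928 1.33 -8.76
1.3 1.3014 3.0 -10.1
1.31 1.3093 4.46 -11.17
1.32 1.3172 5.82 -12.07
22.9333
```

The stay goes straight at about 1.29 rad, where the pull rises. Now I'll ease it back so it locks.

Run:
```python
from h import *
import json,cv2
G=np.array(json.load(open("G.json")))
th=1.32
bot.dwell(.1)
while th>1.235:
    th-=.008; bot.servo_line(arc(th,G),velocity=.03); bot.dwell(.05); p=pull(th,force(3)); print(round(th,3),round(ang(G),4),*p)
    if p[0]<-2.5: break
print(get_obs()["time_s"])
d=vision.read_camera("side");cv2.imwrite("pics/lock.png",cv2.resize(d["frame"][60:290,190:380,::-1],(496,600),interpolation=cv2.INTER_CUBIC))
```

```text
1.312 1.3093 6.15 -11.77
1.304 1.303 4.01 -10.99
1.296 1.2967 3.77 -10.26
1.288 1.2905 2.24 -9.58
1.28 1.2843 0.96 -8.95
1.272 1.2782 -0.6 -8.34
1.264 1.2719 -1.15 -8.19
1.256 1.266 -2.6 -7.04
25.8333
```

View pics/lock.png

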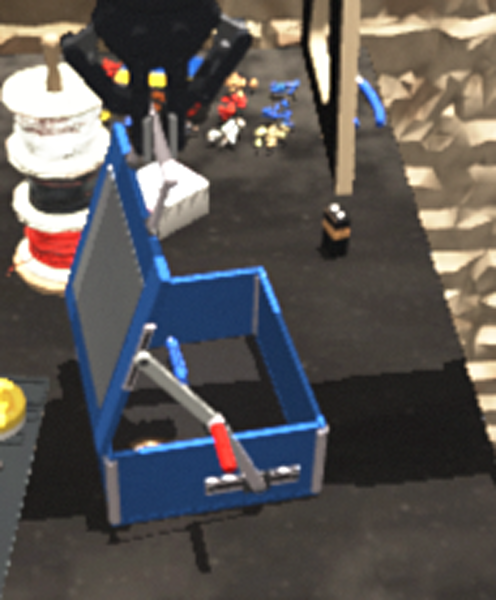

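The lock view shows the lid up and the stay's links straight just past line, with the red peg at crop (217–230, 425–470). Pushing the lid back meets resistance, so the stay is locked. I'll release and go above the battery.

Run:
```python
from h import *
import json,cv2
G=np.array(json.load(open("G.json")))
bot.servo_line(arc(1.273,G),velocity=.05)
hand.move_gripper(.034); p=get_obs()["position"]
bot.servo_line(p+[0,0,.07],velocity=.15); bot.dwell(.15); print("off",get_obs()["time_s"],loc(force(2)))
C=cams()
# post base estimate from side view at z=0
d=C["side"];Ri=d["view"][:3,:3];c=-Ri.T@d["view"][:3,3];ray=Ri.T@np.linalg.inv(d["intrinsics"])@[322,132,1];print("post",c-ray*c[2]/ray[2])
b=np.array([.4333,-.178]);phi=np.radians(23)
bot.reach(np.r_[W(-.16,-.03,0)[:2],p[2]+.05],down(.1))
hand.move_gripper(.05,30)
bot.reach(np.r_[b,.09],down(phi)); o=get_obs();print(o["joint_pos"].round(2),o["time_s"])
C=cams();im=[]
for k in C:
    u=proj(C[k],np.r_[b,.04]).astype(int); print(k,u,[proj(C[k],np.r_[b,z]).round(1).tolist() for z in(0,.049)]);f=C[k]["frame"][u[1]-45:u[1]+30,u[0]-50:u[0]+50,::-1].astype(float)
    im.append(cv2.resize((255*(f/255)**.6).astype(np.uint8),(400,300),interpolation=cv2.INTER_CUBIC))
cv2.imwrite("pics/b1.png",np.hstack(im))
```

```text
off 27.2583 [-0.28 -0.33  0.44]
post [ 0.40938154 -0.28081848  0.        ]
[-0.39  0.28  2.07  0.    0.79 -0.79] 29.575
side [319 142] [[318.5, 154.8], [320.0, 139.5]]
top [342 266] [[340.3, 267.5], [343.3, 266.8]]
```

View pics/b1.png

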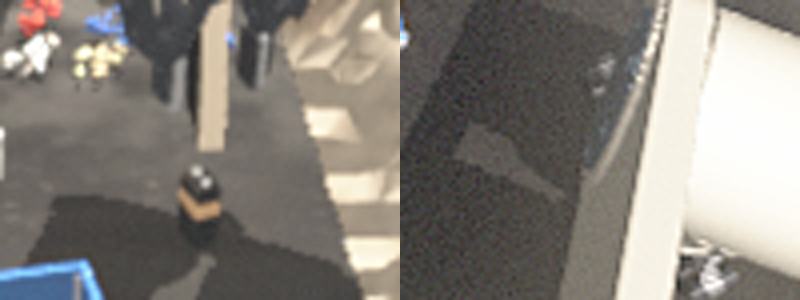

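The side view shows the fingers straddling above the battery; the post behind is seen through the gap. Fingertips are at about (175,108) and (255,85), and the battery top is at (203,178). The image confirms a consistent +33 mm offset in height, the same one I felt at the bar. Next is a guarded descent.

Run:
```python
from h import *
b=np.array([.4343,-.178]); f0=force(4)
bot.servo_line(np.r_[b,.05],velocity=.15); z=.05
while z>.006:
    z-=.006; bot.servo_line(np.r_[b,z],velocity=.1); F=force(1)-f0
    if abs(F).max()>4: print("contact");break
print(z,F.round(2))
if abs(F).max()<=4:
    hand.move_gripper(0,30); o=get_obs();print(o["gripper_width"],o["grip_force"],(force()-f0).round(2),o["position"])
    if o["gripper_width"]>.012:
        bot.servo_line(np.r_[b,.03],velocity=.1); print(get_obs()["gripper_width"],(force()-f0).round(2))
print(get_obs()["time_s"])
```

```text
0.0020000000000000104 [-0.29  0.04 -1.01]
0.016734928410939005 29.448932111263275 [ 0.48 -0.39  2.03] [ 0.43442835 -0.17806054  0.00215286]
0.016752975971509553 [ 0.14 -0.51 -1.17]
33.2167
```

Run:
```python
from h import *
b=np.array([.4343,-.178])
bot.servo_line(np.r_[b,.14],velocity=.2)
P=W(-.057,0,.14); j=get_obs()["joint_pos"]
c=[(np.abs(s-j).max(),ph) for ph in (YAW+np.pi/2,YAW-np.pi/2) if (s:=kinematics.solve_ik(P,down(ph))) is not None];print(c)
bot.reach(P,down(min(c)[1])); f0=force(4); print(get_obs()["gripper_width"],get_obs()["time_s"])
bot.servo_line(W(-.057,0,.05),velocity=.15); z=.05
while z>.011:
    z-=.005; bot.servo_line(W(-.057,0,z),velocity=.08); F=force(1)-f0
    if abs(F).max()>4: print("contact");break
print(z,loc(F),get_obs()["gripper_width"])
hand.move_gripper(.03); bot.dwell(.1); print(loc(force(2)-f0))
bot.servo_line(W(-.057,0,.14),velocity=.15); bot.dwell(.2)
bot.servo_line(W(-.16,0.03,.18),velocity=.25)
import cv2
C=cams();im=[]
for k,(u,v) in (("side",(280,200)),("top",(255,210))):
    f=C[k]["frame"][v-60:v+60,u-70:u+70,::-1]; im.append(cv2.resize(f,(400,343),interpolation=cv2.INTER_CUBIC))
cv2.imwrite("pics/p1.png",np.hstack(im)); print(get_obs()["time_s"],get_obs()["joint_pos"].round(2))
```

```text
[(np.float64(0.8285125195673853), 1.7079963267948965), (np.float64(2.3130801340224076), -1.4335963267948966)]
0.016830610110951643 34.95
0.010000000000000005 [ 0.52  0.28 -0.22] 0.016669677502390345
[-0.94  1.76  0.53]
40.175 [ 0.14  0.09  2.07 -0.    0.99 -1.56]
```

View pics/p1.png

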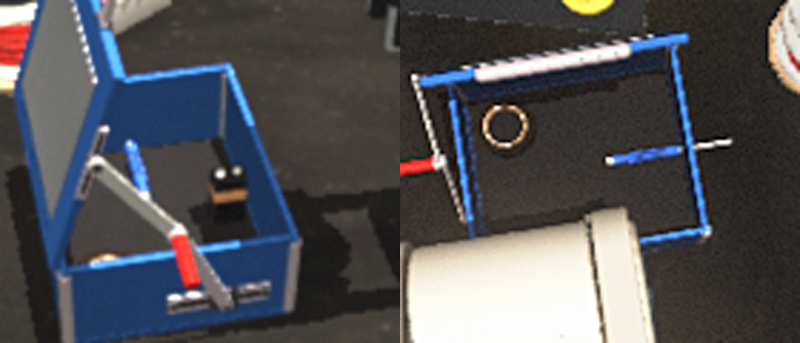

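The view shows the battery standing in the case in the side crop at (228,195), with the stay still locked. The red peg runs from (180,240) to (192,285) in the side crop and sits at (440,162) in the top crop. Next I locate the peg and push it with the closed fingers.

Run:
```python
from h import *
from scipy.optimize import least_squares
C=cams()
r=least_squares(lambda v:np.r_[proj(C["side"],W(v[0],.117,v[1]))-(273,224),proj(C["side"],W(v[0],.163,v[1]))-(277.2,239.8),(proj(C["top"],W(v[0],.117,v[1]))-(199,206.7))],[.02,.105]);x,zp=r.x;print("peg",x,zp,r.fun.round(1))
zp=np.clip(zp,.095,.115)
hand.move_gripper(0,30)
bot.reach(W(-.10,.156,.17),down(YAW)); bot.servo_line(W(-.04,.156,.12),velocity=.2)
zt=zp-.014-.016; bot.servo_line(W(-.04,.156,zt),velocity=.12)
f0=force(4); xx=-.04
while xx<.04:
    xx+=.003; bot.servo_line(W(xx,.156,zt),velocity=.08); F=loc(force(1)-f0)
    if F[0]<-2: break
print("contact",xx,F,get_obs()["time_s"])
if xx<.04:
    s=0;u=np.array([np.cos(.576),-np.sin(.576)])
    while s<.040:
        s+=.003; bot.servo_line(W(xx+s*u[0],.156,zt+s*u[1]),velocity=.06); F=loc(force(1)-f0); print(round(s,3),F)
        if np.linalg.norm(F)>19: print("stop");break
    bot.dwell(.15); print(loc(force()-f0))
print(get_obs()["time_s"])
```

```text
peg 0.0064368438076270965 0.10860195694215255 [-0.2 -0.6  0.6  1.2 -2.5 -0.2]
contact -0.010000000000000002 [-3.45  2.03 -0.29] 46.0417
0.003 [-3.95  0.62 -1.66]
0.006 [-4.41  2.02 -1.98]
0.009 [-4.47  1.92 -1.04]
0.012 [-4.36  1.65 -2.16]
0.015 [-4.7   2.45 -1.33]
0.018 [-5.49  2.93 -1.85]
0.021 [-6.8   3.27 -2.21]
0.024 [-7.78  2.36 -1.89]
0.027 [-8.57  3.76 -1.97]
0.03 [-8.98  3.57 -3.68]
0.033 [-9.59  2.83 -3.7 ]
0.036 [-10.99   4.11  -4.13]
0.039 [-13.15   3.66  -4.77]
0.042 [-13.85   3.85  -5.83]
[-13.27   3.53  -5.74]
49.975
```

Run:
```python
from h import *
import cv2
d=vision.read_camera("side");f=d["frame"][110:270,210:350,::-1];cv2.imwrite("pics/k.png",cv2.resize(f,(525,600),interpolation=cv2.INTER_CUBIC)); print(get_obs()["position"],get_obs()["time_s"])
```

```text
[0.58612443 0.21208187 0.0536851 ] 50.025
```

View pics/k.png

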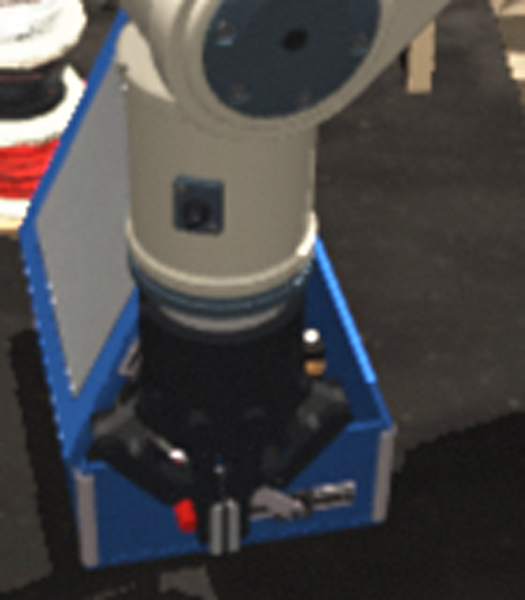

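The peg view shows the peg moved to crop (185,515), and the links are bent about 40° the broken way with the lid still up. Now I'll retreat, take the bar and lower it under control.

Run:
```python
from h import *
import json
G=np.array(json.load(open("G.json")))
bot.servo_line(W(-.02,.158,.056),velocity=.12)
bot.servo_line(W(-.03,.158,.33),velocity=.3)
hand.move_gripper(.05,30)
A=arc(1.2,G)
bot.reach(np.r_[A[:2],.335],down(YAW)); f0=force(2)
bot.servo_line(np.r_[A[:2],.30],velocity=.2); F1=loc(force(1)-f0)
if abs(F1).max()<5: bot.servo_line(A,velocity=.12)
F=loc(force(2)-f0); print(F1,F,get_obs()["time_s"])
if max(abs(F1).max(),abs(F).max())<6:
    hand.move_gripper(0,30); o=get_obs(); print(o["gripper_width"],loc(force(2)-f0),o["time_s"])
```

```text
[-0.06  0.43  0.98] [-1.16 -0.03  0.83] 53.8
0.009909228831934732 [-3.45 -0.58  7.23] 54.2333
```

Run:
```python
from h import *
import json
G=np.array(json.load(open("G.json"))); G0=np.r_[W(-.1275,0,0)[:2],.0546]
ok=True
for th in np.arange(1.1,-.01,-.11):
    bot.servo_line(arc(th,G0+(G-G0)*th/1.2),velocity=.10); F=force(1); o=get_obs(); print(round(th,2),round(ang(G0),3),pull(th,F),round(o["gripper_width"],4))
    if o["gripper_width"]<.006 or np.linalg.norm(F)>45: ok=False;print("STOP");break
print(ok,get_obs()["time_s"],loc(force(2)))
```

```text
1.1 1.102 (np.float64(0.27), np.float64(-4.96)) 0.0096
0.99 0.99 (np.float64(0.26), np.float64(-6.06)) 0.0092
0.88 0.878 (np.float64(0.16), np.float64(-2.86)) 0.0096
0.77 0.767 (np.float64(0.81), np.float64(-2.05)) 0.0097
0.66 0.657 (np.float64(1.44), np.float64(-2.39)) 0.0097
0.55 0.546 (np.float64(1.69), np.float64(-2.11)) 0.0097
0.44 0.436 (np.float64(1.61), np.float64(-2.06)) 0.0098
0.33 0.326 (np.float64(0.77), np.float64(-0.26)) 0.0097
0.22 0.217 (np.float64(1.99), np.float64(-0.86)) 0.0098
0.11 0.107 (np.float64(2.29), np.float64(-0.16)) 0.01
0.0 -0.003 (np.float64(3.37), np.float64(-1.03)) 0.0098
True 58.65 [ 0.09 -5.58 -2.44]
```

Run:
```python
from h import *
G0=np.r_[W(-.1275,0,0)[:2],.0546]; z=0
while z>-.014:
    z-=.0015; bot.servo_line(G0+[0,0,z],velocity=.04); F=loc(force(2))
    if F[2]>5: break
print(z,F,get_obs()["time_s"])
hand.move_gripper(.034)
p=get_obs()["position"]; bot.servo_line(p+[0,0,.10],velocity=.15); bot.dwell(.1)
print(get_obs()["time_s"],loc(force(2)))
import cv2
C=cams();f=C["side"]["frame"][120:280,200:360,::-1];cv2.imwrite("pics/end.png",cv2.resize(f,(600,600),interpolation=cv2.INTER_CUBIC))
```

```text
-0.0015 [-5.91 -4.53 17.44] 58.9667
60.2417 [ 0.06  0.12 -0.59]
```

View pics/end.png

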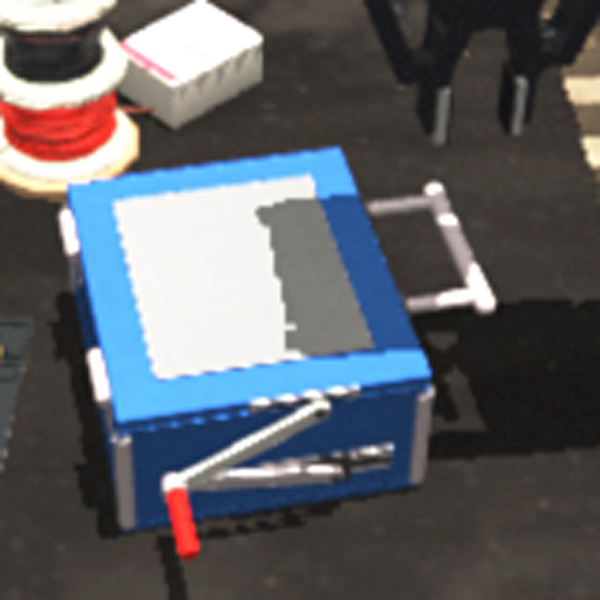

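The lid is shut (front corner at (430,375)), the stay is folded with its peg at (185,520), and the gripper is clear of everything.

```bash
python3 -c "
from h import *
print(hand_in(),get_obs()['time_s'])"
```

```text
the job is handed in; nothing more can be done
the job is handed in; nothing more can be done
```

I handed the job in at about 60 s of the 72 s allowed. The lid was raised and locked on its stay, the battery put in the case, the stay broken by its peg, and the lid lowered shut by its bar; `hand_in()` returned no verdict.

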